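# Clamp a gift carton under the ratchet hold-down of the packing press

## Robot

A 6-joint arm with a two-finger parallel gripper is mounted at the origin on the work surface. World frame = base frame: x ahead of the robot, y to its left, z up, the work surface at z = 0. Lengths are in m, angles in rad, forces in N, time in s.
With the tool pointing down it reaches from about 0.325 to 1 m from the base axis. Payload 5.1 kg.
Tool frame: the origin (TCP) lies between the finger pads; the fingertips stand 14 mm ahead of it and the grasp point (between the pads) lies 5 mm behind it; z points along the fingers, x is the direction in which the jaws open and shut, and the axes are right-handed (so a half turn about z gives the same grasp; the last joint's range is limited). The gripper opens to 85 mm and grips with 20 to 120 N. Pads are 22 mm wide; open, the fingers measure 114 mm over their backs; the gripper's body (76 mm by 85 mm) begins 54 mm behind the grasp point. The pads swing forward as they close: fully open they stand 13 mm farther back than shut.
Start: joints at [1.162, 0.124, 1.65, -0, 1.367, -0.083], TCP at [0.208, 0.616, 0.245] pointing down, gripper open.
Joint ranges: [-2.61, 2.61], [-1.02, 2.33], [0.03, 2.71], [-1.35, 4.49], [0.32, 2.68], [-2.91, 2.91]. Speed limits (rad/s): [2.57, 2.57, 3.14, 3.14, 3.14, 3.14].

## Interface

Orientations are given as [roll, pitch, yaw] about the fixed x, y, z axes, in that order (R = Rz(yaw) Ry(pitch) Rx(roll)).
In Python, from station import r gives the robot as it stands.
- The arm moves only by the shell command python3 -m jog 'ROWS'. ROWS is JSON, a list of rows, each a list of 3 entries, a list of its own where there are three numbers: the opening, from 0 (shut) to 1 (fully open), then the shift along the tool's x, y, z in mm, then the turn about the tool's z in degrees. In form: [[jaw, [x, y, z], twist], ...]. A call has 1 to 8 rows; each row is the pose to reach, as a shift and turn from the pose measured when the call began, along the tool's axes at that moment; what a row does not reach only later rows make up. A row lasts 1/12 s, in which the tool goes at most 41.7 mm and 7.16 degrees, less where a joint would pass 70% of its speed; a pose out of reach is approached as far as the arm can. A call with a gripper value outside its range is refused whole. The fingers move at their own pace and stop on an object; the grip force is fixed at half the most. Time passes only in rows, so rows that repeat a pose let the fingers close. It gives the time, the measured TCP pose, the force and the opening at its end, in the units of the state.
- r.read_state(): the state, without advancing time (a new reading comes with each control period).
- r.capture(name): name is "side" or "top" or "wrist"; returns a dict with "color" (480x640x3 uint8, blue, green, red), "camera_matrix" (3x3 intrinsics, pixels), "view" (4x4, takes a point from world to camera coordinates). Camera axes: x right, y down, z forward; pixel columns grow to the right and rows downward; lengths in m; the calibration is good to about 2 mm. The wrist camera is an equidistant fisheye: a pixel r from the principal point sees the ray r / f radians off the axis. A picture is of the moment at which its call begins. There is no depth.
- r.close_job(): hands the job in, once; it reports no verdict.
The state is a dict: "time": time; "joint_pos": joint angles; "qd": joint speeds; "effort": joint torques, N m; "ee_pos": TCP position; "orientation": TCP orientation; "ft_force": force on the tool from outside, world axes, zero at the start; "torque": the same for the moment, N m; "gripper_width": finger opening in m.
Only numpy, scipy, OpenCV 4.12 (cv2) and the standard library are available. Lean on these libraries where they do the work, as an engineer would, in place of code of your own. Each camera call takes 0.05 s, during which the arm holds its last target.

## Task

A freshly glued gift carton stands beside the bed of the packing press. Tip it over the edge of the bed so that it lies flat on the bed under the raised hold-down arm; then lift the pawl clear of the ratchet wheel, keep it lifted while the drum turns back and the arm sinks by its own weight until its pad rests on the carton, and let the pawl drop back into the wheel. Leave the mug, the jar and the stone beside the press where they are.

Things in the scene. Friction and masses are not known exactly. Their poses are not given: they have to be found in the camera images.
- press: Packing press fixed to the counter. Origin on the counter below it; z up; y runs along its bed, from the drum end (-y) to the open end (+y). Bed: plywood, x -85..85, y -100..90 mm, top at z 10 mm. Drum: horizontal shaft along x at y -160, z 120 mm between two grey cheeks (x +-45, up to z 155 mm); it carries the wooden hold-down arm (at x 0, 44 mm wide, 210 mm long).
- wheel (a point): Centre of the toothed steel ratchet wheel on the drum's shaft (press frame x 71, y -160, z 120 mm): 110 mm diameter, 12 mm thick, 18 teeth. The steel pawl lies over its top: it turns on a pin at press x 71, y -226, z 164 mm, its hooked nose towards +y in the teeth, its thumb plate towards -y.
- bed_edge (a point): Middle of the upper edge of the bed's open end (press frame x 0, y +90, z 10 mm). Its axes are those of the press.
- thumb (a point): Centre of the top of the pawl's flat thumb plate (40 by 40 mm, about 175 mm above the counter), 50 mm from the pawl's pin, away from the wheel. Pressing it down lifts the nose: about 6 mm clears the teeth, 21 mm is the stop; a few N suffice. Let go, the pawl drops back by a light spring and its weight.
- pawl (a joint): Pawl angle in rad: 0 to about 0.06 with the nose down in the teeth, above 0.11 the nose is clear of all teeth, 0.45 is the stop.
- drum (a joint): Drum angle in rad = angle of the hold-down arm above level: 0 when its pad lies flat on the lying carton, about 0.97 or 1.32 raised as at the start (its tip then up to 330 mm above the counter). While the pawl is lifted the arm sinks slowly by itself (damped, some 2 to 6 s); with the pawl in the teeth it cannot sink.
- pad (a point): Centre of the underside of the rubber pad (110 by 64 mm) below the hold-down arm, 160 mm from the drum axis. With the arm level it is at press frame x 0, y 0, z 84 mm.
- carton: Closed brown carton, 130 (x) by 76 (y) by 180 (z) mm, 0.26 to 0.46 kg, standing on the counter 4 to 14 mm beyond the bed's open end, broad side to the bed. Origin: centre of its underside; z up, -y to the bed. Pushed near its top to the press's -y it slides to the bed edge, which stops its foot, and tips onto the bed; its y axis is then up and about 10 mm of its foot overhang the edge.
- cup: Bystander: wooden mug, 72 mm wide, 65 mm high. Origin: centre of underside.
- jar: Bystander: round wooden jar, 64 mm wide, 85 mm high. Origin: centre of underside.
- stone: Bystander: grey flat stone, 84 mm wide, 38 mm high. Origin: centre of underside.

How it is judged:
By the outcome, as a careful person would: the job done as asked, in the order asked, and still so for the second after the job is handed in, with the robot touching nothing.
It also fails if it takes over 58 s, if anything falls off the work surface, if the arm or the gripper's body presses on something with over 40 N, if the wrist force passes 120 N, or if a joint passes its speed limit or range.

## Working session

There is one attempt and no reset: what is moved stays moved. The work goes in short steps, Python scripts to look and compute and a shell command to move; the robot and the scene stay as the last step left them, time stands still between calls to the robot, and variables do not carry over. Pictures are saved under pics/ and viewed, and the job is handed in when it is done.

```bash
mkdir -p pics; ls; python3 - <<'E'
from station import r
import cv2
s=r.read_state()
print({k:(v if not hasattr(v,'tolist') else v.tolist()) for k,v in s.items()})
for n in("side","top","wrist"):
    c=r.capture(n); cv2.imwrite(f"pics/{n}0.png",c["color"]); print(n,c["camera_matrix"],c["view"])
E
```

```text
pics
{'time': 0.0, 'joint_pos': [1.1623559607202445, 0.12450754913147648, 1.6516661976082911, 2.8966387777542526e-05, 1.3675031821566455, -0.08261841942194248], 'qd': [-0.0016675618226081085, -5.244475507779613e-05, -0.0003792827951005693, -0.0006106081833037485, 0.0010559749799488852, -0.0001590714938237659], 'effort': [0.00012147505913162604, -42.36197233200073, -36.54441833496094, 3.0623780844507564e-07, 0.006987485394347459, -8.667766451253556e-06], 'ee_pos': [0.20785813976338782, 0.6152585173520758, 0.2440560209824384], 'orientation': [-3.1413923886709423, 0.002074825794357027, 1.24496871014379], 'ft_force': [1.37841833653345, 0.23949181204664555, 0.03875690813742526], 'torque': [0.014036038435198798, 0.025813089180828388, 0.03310646920561154], 'gripper_width': 0.08550818739050868}
side [[561.91900462   0.         312.07622902]
 [  0.         561.91900462 246.38464895]
 [  0.           0.           1.        ]] [[-0.98332191  0.18160389 -0.00990148  0.5627834 ]
 [ 0.12643025  0.64341095 -0.75500844 -0.00662059]
 [-0.13074175 -0.74366819 -0.65564032  1.05848348]
 [ 0.          0.          0.          1.        ]]
top [[593.17964287   0.         322.83870991]
 [  0.         593.17964287 245.48389517]
 [  0.           0.           1.        ]] [[ 0.01363028 -0.99988423  0.00676315  0.01291103]
 [-0.99105328 -0.01440739 -0.13268695  0.56941026]
 [ 0.13276903 -0.00489408 -0.99113492  1.02160704]
 [ 0.          0.          0.          1.        ]]
wrist [[371.64829954   0.         316.43556148]
 [  0.         371.64829954 240.44170234]
 [  0.           0.           1.        ]] [[ 0.31974955  0.94750143 -0.00112359 -0.64829823]
 [ 0.90609451 -0.30542896  0.29275568 -0.03831395]
 [ 0.27704325 -0.09462657 -0.95618662  0.37943654]
 [ 0.          0.          0.          1.        ]]
```

View pics/side0.png

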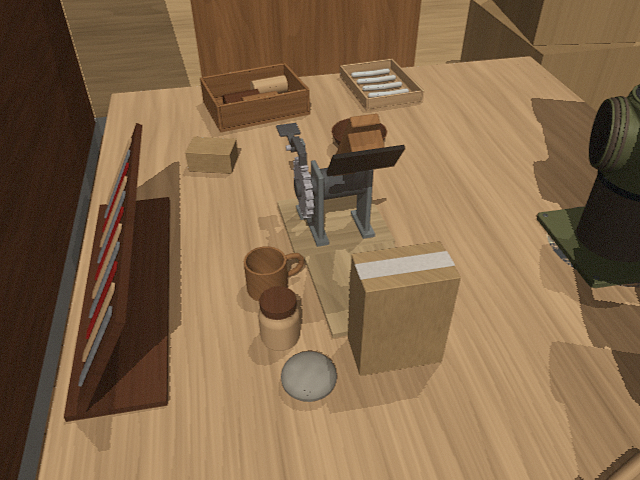

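View pics/top0.png

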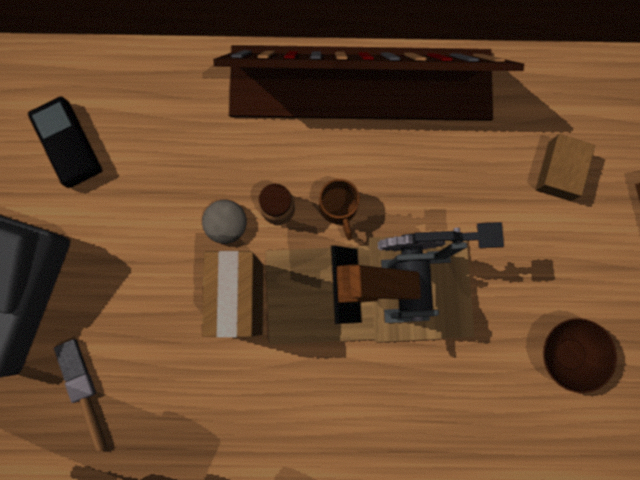

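View pics/wrist0.png

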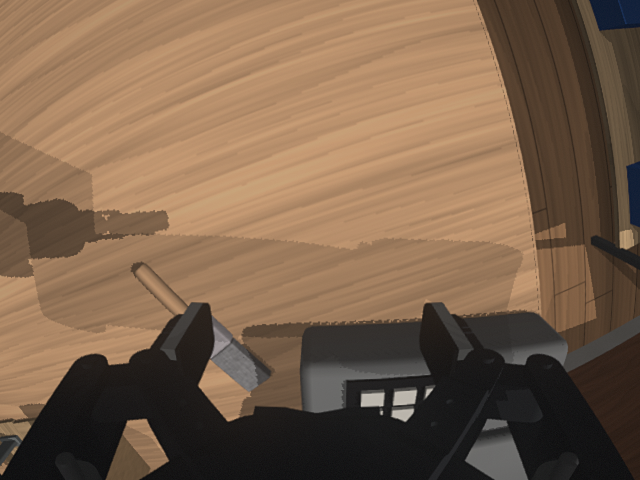

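```bash
cat > h.py <<'E'
import numpy as np, cv2
def ray(c,u,v):
    K=c["camera_matrix"];V=np.array(c["view"]);R=V[:3,:3];t=V[:3,3]
    d=R.T@(np.linalg.inv(K)@[u,v,1]); return -R.T@t,d
def onz(c,u,v,z):
    o,d=ray(c,u,v); return o+d*(z-o[2])/d[2]
def proj(c,p):
    V=np.array(c["view"]);q=c["camera_matrix"]@(V[:3,:3]@np.array(p)+V[:3,3]);return q[:2]/q[2]
E
python3 - <<'E'
from station import r
import cv2
for n,(x0,y0,x1,y1) in {"top":(190,180,520,370),"side":(230,110,480,390)}.items():
    c=r.capture(n)["color"][y0:y1,x0:x1]; f=min(800/(x1-x0),600/(y1-y0)); print(n,f)
    cv2.imwrite(f"pics/{n}z.png",cv2.resize(c,None,fx=f,fy=f,interpolation=cv2.INTER_CUBIC))
E
```

```text
top 2.4242424242424243
side 2.142857142857143
```

View pics/topz.png

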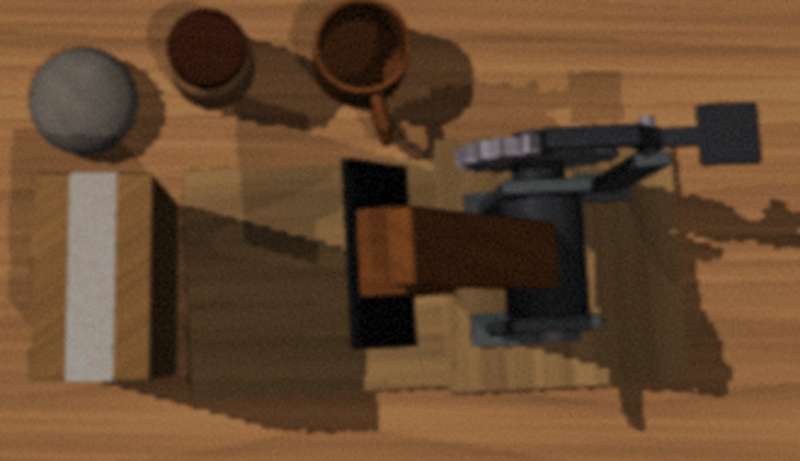

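View pics/sidez.png

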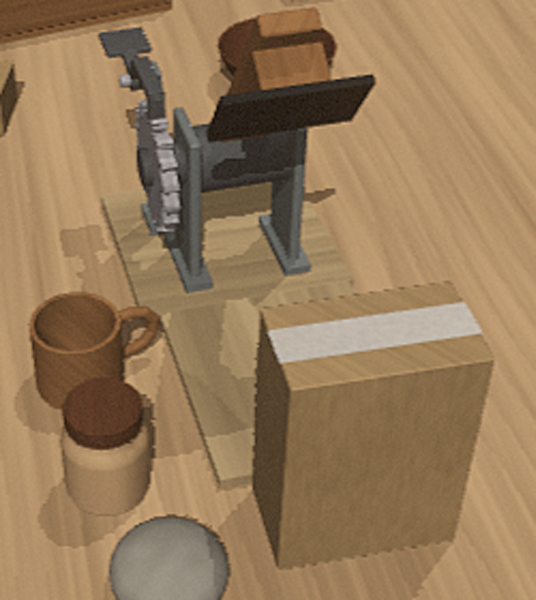

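```bash
python3 - <<'E'
from station import r
from h import *
c=r.capture("top");d=r.capture("side")
f=2.42424
def T(u,v,z): return onz(c,190+u/f,180+v/f,z)
def S(u,v,z): return onz(d,230+u/2.142857,110+v/2.142857,z)
np.set_printoptions(precision=4,suppress=True)
print("carton top (top)",[T(*p,.18) for p in((35,172),(153,172),(150,380),(30,378))])
print("carton top (side)",[S(*p,.18) for p in((262,310),(450,283),(492,358),(286,390))])
print("bed edge",T(184,172,.01),T(188,388,.01), "side",S(222,485,.01))
print("bed side",T(610,388,.01))
t=[T(*p,.175) for p in((697,104),(757,102),(760,162),(700,165))];print("thumb",np.mean(t,0),t)
t=[S(*p,.175) for p in((100,32),(140,29),(151,49),(114,56))];print("thumb side",np.mean(t,0))
print("pad/stone",T(85,100,.02),T(210,45,.085),T(362,45,.065))
s=r.read_state();print(s["time"],s["ee_pos"])
E
```

```text
carton top (top) [array([0.539 , 0.2039, 0.18  ]), array([0.5401, 0.129 , 0.18  ]), array([0.4094, 0.127 , 0.18  ]), array([0.4096, 0.2018, 0.18  ])]
carton top (side) [array([0.5391, 0.1332, 0.18  ]), array([0.412 , 0.1311, 0.18  ]), array([0.4116, 0.2031, 0.18  ]), array([0.5418, 0.2055, 0.18  ])]
bed edge [0.5613 0.1249 0.01  ] [0.4003 0.1176 0.01  ] side [0.5621 0.1308 0.01  ]
bed side [ 0.4045 -0.1951  0.01  ]
thumb [ 0.5712 -0.2397  0.175 ] [array([ 0.5899, -0.2198,  0.175 ]), array([ 0.5918, -0.2586,  0.175 ]), array([ 0.5528, -0.2595,  0.175 ]), array([ 0.5503, -0.2208,  0.175 ])]
thumb side [ 0.571  -0.2345  0.175 ]
pad/stone [0.6136 0.1998 0.02  ] [0.6433 0.1019 0.085 ] [ 0.6492 -0.0068  0.065 ]
0.35 [0.208  0.6157 0.2451]
```

```bash
cat >> h.py <<'E'
def go(s,tgt,yaw=None):
    from scipy.spatial.transform import Rotation as Ro
    R=Ro.from_euler("xyz",s["orientation"]).as_matrix()
    d=R.T@(np.array(tgt)-s["ee_pos"])*1000
    tw=None
    if yaw is not None: tw=-np.degrees(np.angle(np.exp(1j*(yaw-s["orientation"][2]))))
    print("shift",d.round(1),"twist",tw,"rows",np.linalg.norm(d)/41.7)
E
python3 - <<'E'
from station import r
from h import *
s=r.read_state(); go(s,(0.30,0.33,0.245),0.04); go(s,(0.475,0.26,0.245),0.04)
E
```

```text
shift [-2.412e+02  1.786e+02  2.000e-01] twist 69.04088702455928 rows 7.196884123563353
shift [-2.515e+02  3.668e+02  1.000e-01] twist 69.04088702455928 rows 10.66473633603678
```

```bash
python3 -m jog '[[0.7,[-241,179,0],56],[0.7,[-241,179,0],56],[0.7,[-241,179,0],56],[0.7,[-241,179,0],56],[0.7,[-241,179,0],56],[0.7,[-241,179,0],56],[0.7,[-241,179,0],56],[0.7,[-241,179,0],56]]'; python3 - <<'E'
from station import r
from h import *
s=r.read_state(); go(s,(0.475,0.26,0.245),0.04)
E
```

```text
time: 1.02
ee_pos: [0.3014, 0.326, 0.2451]
orientation: [3.14, -0.001, 0.258]
ft_force: [-0.4, 0.8, 0.1]
gripper_width: 0.0599
shift [151.  108.1   0.4] twist 12.481310278804004 rows 4.453513147457187
```

```bash
python3 -m jog '[[0.7,[151,108,0],12],[0.7,[151,108,0],12],[0.7,[151,108,0],12],[0.7,[151,108,40],12],[0.7,[151,108,73],12.5],[0.7,[151,108,73],12.5],[0.7,[151,108,73],12.5]]'; python3 - <<'E'
from station import r
from h import *
for n in("side","top"):
    c=r.capture(n)["color"]; cv2.imwrite(f"pics/{n}1.png",c)
s=r.read_state(); go(s,(0.475,0.22,0.172),0.04);go(s,(0.481,0.09,0.172),0.04)
E
```

```text
time: 1.6
ee_pos: [0.474, 0.2578, 0.1674]
orientation: [3.136, 0.007, 0.037]
ft_force: [-1.7, -0.0, -0.3]
gripper_width: 0.0602
shift [-1.4 39.8  0.3] twist -0.04683936619163882 rows 0.9554487340813609
shift [ -0.5 170.    0.6] twist -0.04683936619163882 rows 4.075648060660495
```

View pics/side1.png

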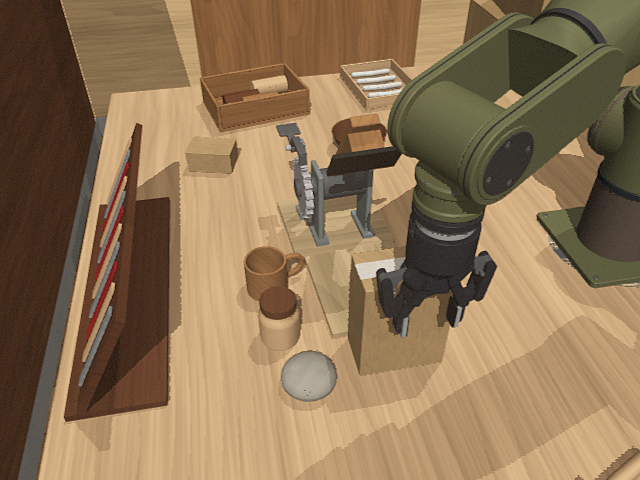

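View pics/top1.png

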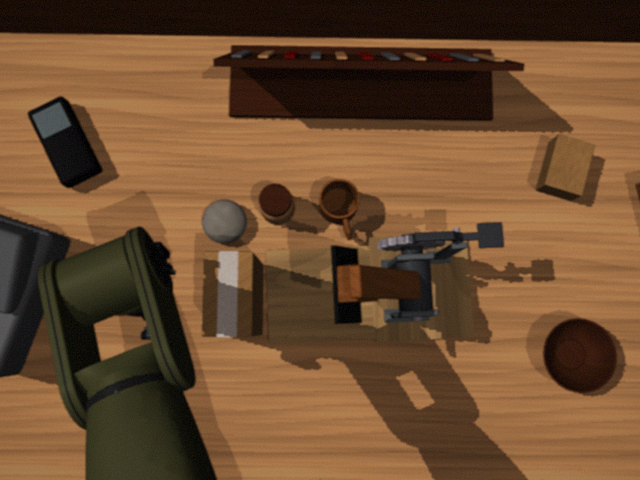

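```bash
python3 -m jog '[[0.7,[0,25,0],0],[0.7,[0,40,0],0],[0.7,[0,46,0],0],[0.7,[0,52,0],0],[0.7,[0,58,0],0],[0.7,[0,64,0],0],[0.7,[0,70,0],0],[0.7,[0,76,0],0]]'; python3 - <<'E'
from station import r
from h import *
for n in("side","top"):
    c=r.capture(n)["color"]; cv2.imwrite(f"pics/{n}2.png",c)
print(r.read_state()["ft_force"])
E
```

```text
time: 2.37
ee_pos: [0.4778, 0.1837, 0.1726]
orientation: [3.14, 0.0, 0.04]
ft_force: [0.0, -0.0, 0.9]
gripper_width: 0.0598
[-0.27904873 -0.20734427  0.15254124]
```

View pics/side2.png

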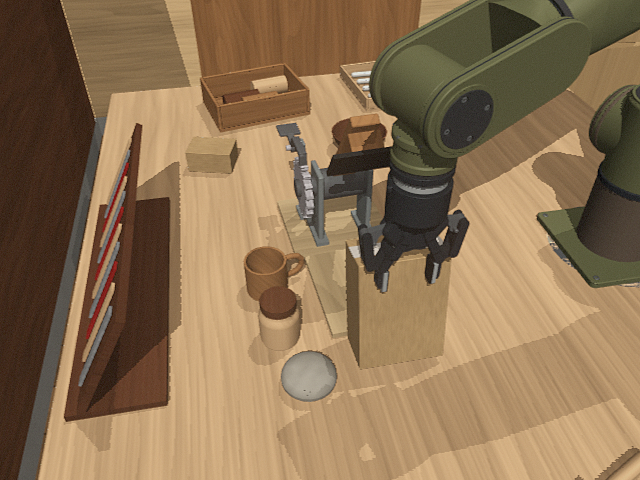

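View pics/top2.png

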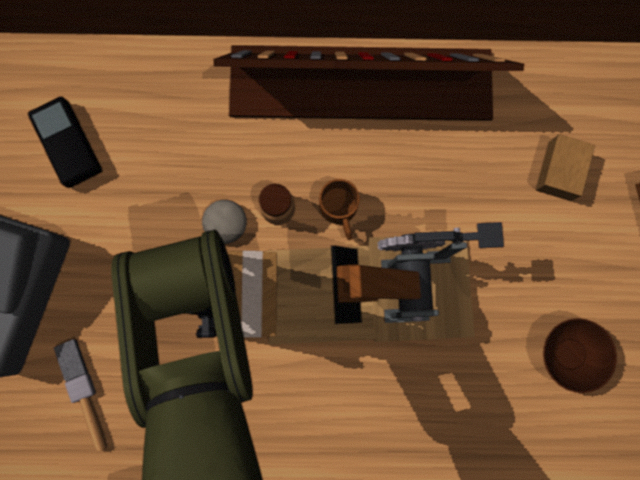

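```bash
python3 -m jog '[[0.7,[0,6,0],0],[0.7,[0,12,0],0],[0.7,[0,18,0],0],[0.7,[0,24,0],0],[0.7,[0,30,0],0],[0.7,[0,35,0],0],[0.7,[0,40,0],0],[0.7,[0,44,0],0]]'; python3 - <<'E'
from station import r
from h import *
for n in("side","top"):
    c=r.capture(n)["color"]; cv2.imwrite(f"pics/{n}3.png",c)
print(r.read_state()["ft_force"])
E
```

```text
time: 3.13
ee_pos: [0.4794, 0.1386, 0.1722]
orientation: [3.139, 0.001, 0.038]
ft_force: [-1.4, -0.4, 0.3]
gripper_width: 0.0597
[0.04781045 0.55416841 1.22118685]
```

View pics/side3.png

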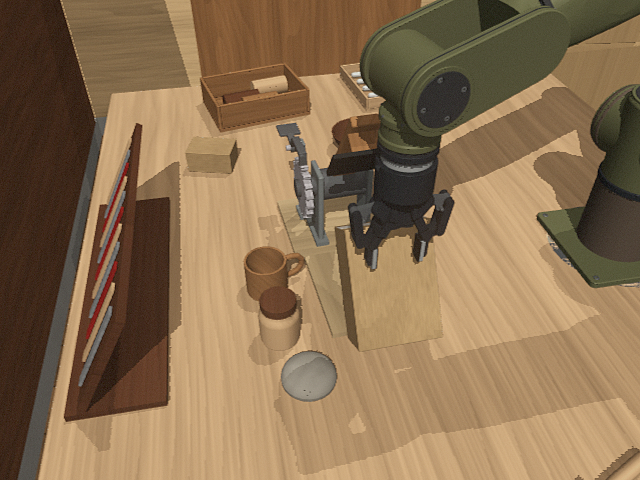

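View pics/top3.png

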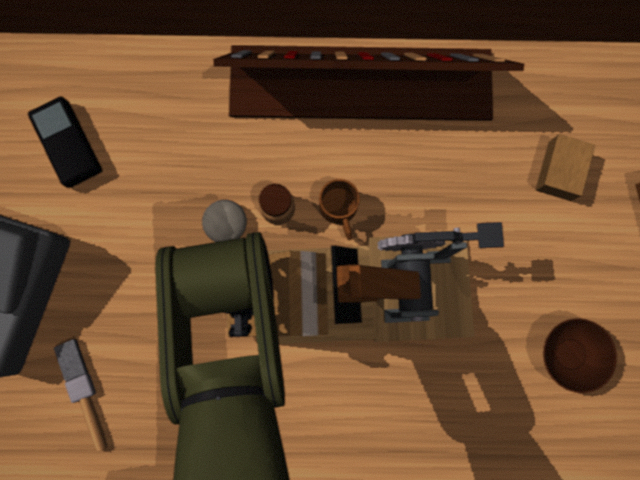

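```bash
python3 -m jog '[[0.7,[0,5,0],0],[0.7,[0,10,0],0],[0.7,[0,15,0],0],[0.7,[0,20,0],0],[0.7,[0,25,0],0],[0.7,[0,28,0],0],[0.7,[0,28,0],0],[0.7,[0,28,0],0]]'; python3 - <<'E'
from station import r
from h import *
for n in("side","top"):
    c=r.capture(n)["color"]; cv2.imwrite(f"pics/{n}4.png",c)
print(r.read_state()["ft_force"])
E
```

```text
time: 3.9
ee_pos: [0.4805, 0.1105, 0.1723]
orientation: [3.139, 0.001, 0.037]
ft_force: [0.2, -0.2, 0.0]
gripper_width: 0.0598
[0.02534473 0.56058037 0.53106111]
```

View pics/side4.png

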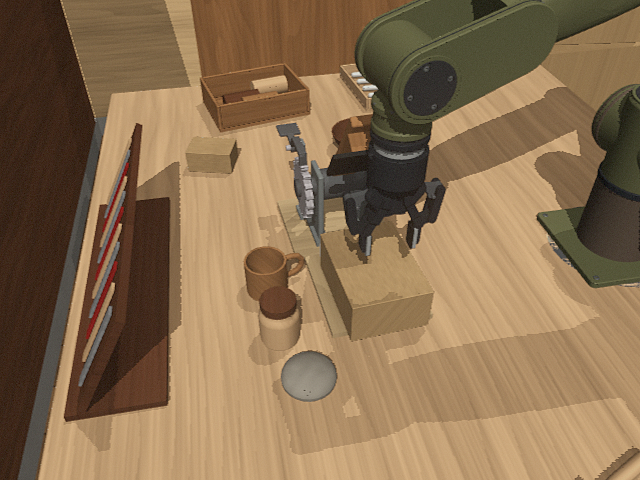

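View pics/top4.png

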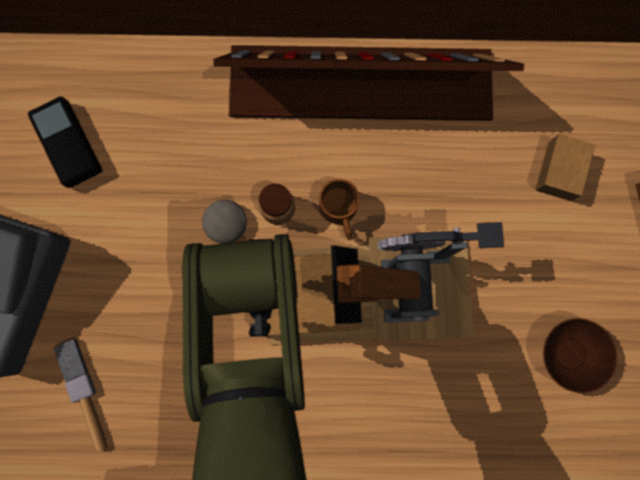

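```bash
python3 -m jog '[[0,[0,0,-41],0],[0,[0,0,-82],0],[0,[0,0,-123],0],[0,[0,0,-164],0],[0,[0,0,-205],0],[0,[0,30,-235],0],[0,[0,30,-235],0]]'; python3 - <<'E'
from station import r
from h import *
for n in("side","top"):
    c=r.capture(n)["color"]; cv2.imwrite(f"pics/{n}5.png",c)
s=r.read_state();print(s["ee_pos"]);go(s,(0.571,-.238,.40),0.04)
E
```

```text
time: 4.58
ee_pos: [0.4836, 0.0795, 0.4163]
orientation: [3.137, -0.013, 0.036]
ft_force: [-0.4, -0.1, 0.8]
gripper_width: 0.0003
[0.48223128 0.08104422 0.40926505]
shift [ 77.  322.1  10.2] twist -0.19681751399752906 rows 7.944672250327702
```

View pics/side5.png

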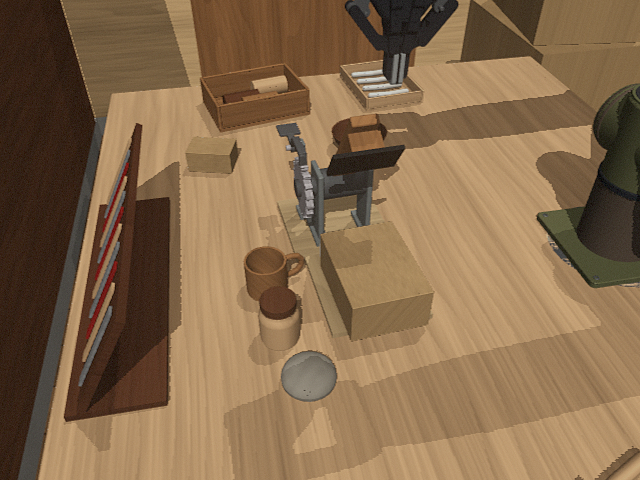

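View pics/top5.png

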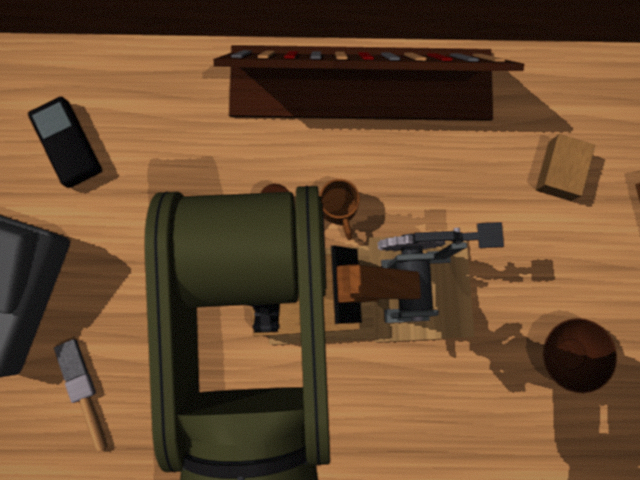

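```bash
python3 -m jog '[[0,[10,40,0],0],[0,[20,80,0],0],[0,[30,120,0],0],[0,[40,160,0],0],[0,[50,200,0],0],[0,[60,240,0],0],[0,[70,280,0],0],[0,[77,320,10],0]]'; python3 - <<'E'
from station import r
from h import *
d=r.capture("side"); cv2.imwrite("pics/side6.png",d["color"])
print([onz(d,*p,.086).round(3) for p in((322,233),(400,221),(431,290),(349,310))])
s=r.read_state();print(s["ee_pos"]);go(s,(0.571,-.240,.21),0.04)
E
```

```text
time: 5.35
ee_pos: [0.5716, -0.2372, 0.3993]
orientation: [3.14, -0.003, 0.037]
ft_force: [0.3, 0.5, 0.4]
gripper_width: -0.0003
[array([ 0.548, -0.032,  0.086]), array([ 0.409, -0.038,  0.086]), array([0.413, 0.133, 0.086]), array([0.544, 0.149, 0.086])]
[ 0.57111439 -0.24314202  0.39396195]
shift [  0.6  -3.7 183.9] twist -0.47059412677759854 rows 4.412201715305826
```

View pics/side6.png

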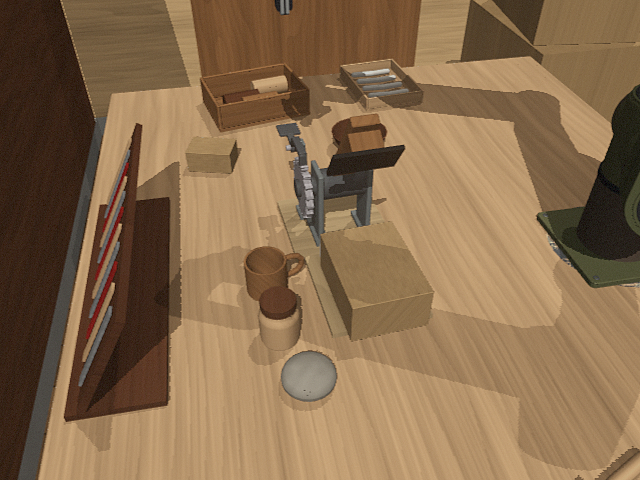

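```bash
python3 -m jog '[[0,[0,-3,41],0],[0,[0,-3,82],0],[0,[0,-3,123],0],[0,[0,-3,164],0],[0,[0,-3,185],0],[0,[0,-3,185],0]]'; python3 - <<'E'
from station import r
from h import *
d=r.capture("side")["color"]; 
c=r.capture("top")["color"]
a=cv2.resize(d[60:260,220:440],None,fx=2.5,fy=2.5); cv2.imwrite("pics/side7.png",a); cv2.imwrite("pics/top7.png",c)
s=r.read_state();go(s,(0.571,-.240,.176),0.04)
E
```

```text
time: 5.9
ee_pos: [0.5655, -0.2374, 0.1976]
orientation: [-3.135, 0.019, 0.032]
ft_force: [-0.5, -0.7, -1.1]
gripper_width: -0.0
shift [ 1.7  0.4 30.5] twist -0.439726482333745 rows 0.7327734462287708
```

View pics/side7.png

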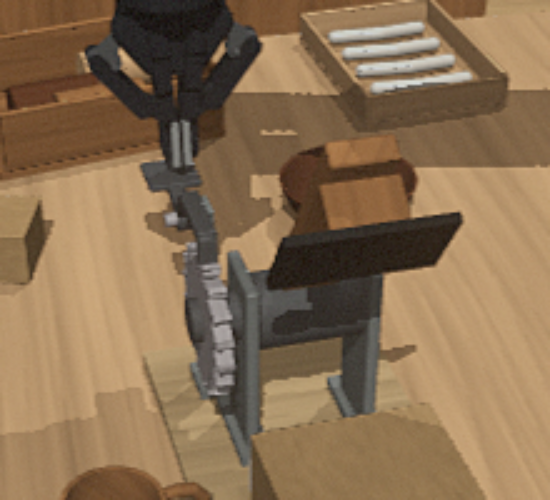

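View pics/top7.png

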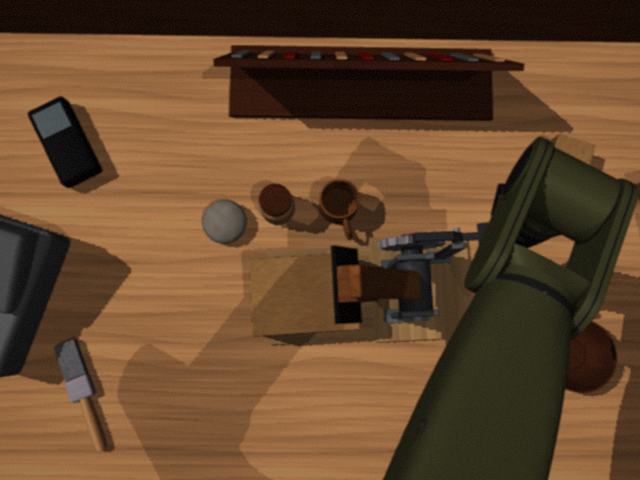

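```bash
python3 -m jog '[[0,[1,0,12],0],[0,[1,0,20],0],[0,[1,0,26],0],[0,[1,0,31],0],[0,[1,0,31],0]]'; python3 - <<'E'
from station import r
from h import *
d=r.capture("side")["color"]
a=cv2.resize(d[60:260,220:440],None,fx=2.5,fy=2.5); cv2.imwrite("pics/side8.png",a)
s=r.read_state();print(s["ee_pos"],s["ft_force"])
E
```

```text
time: 6.42
ee_pos: [0.5705, -0.2398, 0.1754]
orientation: [3.14, 0.007, 0.032]
ft_force: [1.6, -2.5, 2.0]
gripper_width: -0.0001
[ 0.57053939 -0.23988167  0.17583096] [ 1.44652326 -1.68699529  1.39795395]
```

View pics/side8.png

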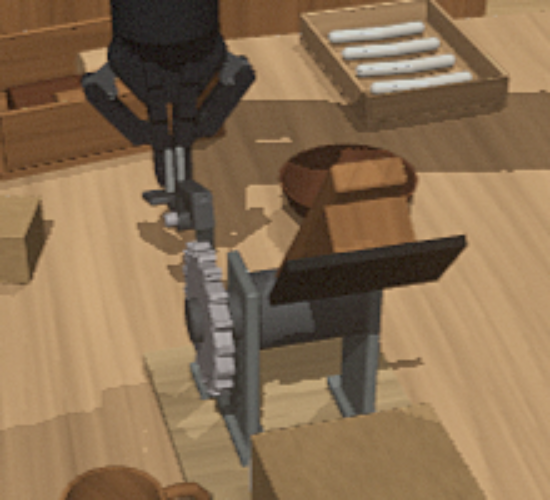

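The plate is pressed, the nose is lifted and the hold-down arm has begun to sink. I'll hold it there.

```bash
for i in 1 2 3; do python3 -m jog '[[0,[0,0,0],0],[0,[0,0,0],0],[0,[0,0,0],0],[0,[0,0,0],0],[0,[0,0,0],0],[0,[0,0,0],0],[0,[0,0,0],0],[0,[0,0,0],0]]'; done; python3 - <<'E'
from station import r
from h import *
d=r.capture("side")["color"]
a=cv2.resize(d[60:260,220:440],None,fx=2.5,fy=2.5); cv2.imwrite("pics/side9.png",a)
E
```

```text
time: 7.13
ee_pos: [0.5706, -0.2399, 0.1759]
orientation: [3.14, 0.006, 0.032]
ft_force: [1.2, -1.4, 2.4]
gripper_width: -0.0002
time: 7.8
ee_pos: [0.5706, -0.2399, 0.1759]
orientation: [3.14, 0.006, 0.032]
ft_force: [0.4, -1.3, 2.2]
gripper_width: 0.0002
time: 8.47
ee_pos: [0.5706, -0.2399, 0.1759]
orientation: [3.14, 0.006, 0.032]
ft_force: [-0.4, -0.3, 1.7]
gripper_width: 0.0
```

View pics/side9.png

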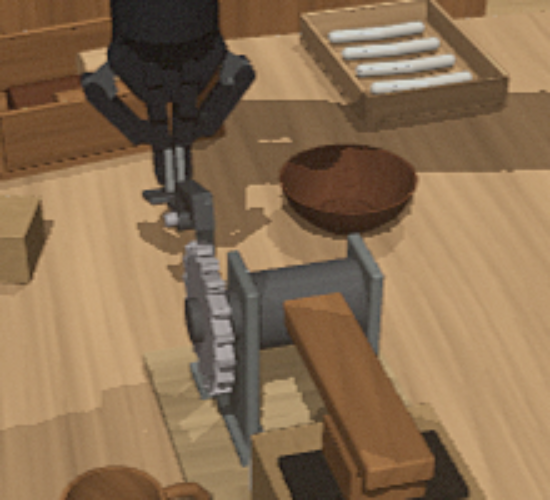

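```bash
for i in 1 2 3; do python3 -m jog '[[0,[0,0,0],0],[0,[0,0,0],0],[0,[0,0,0],0],[0,[0,0,0],0],[0,[0,0,0],0],[0,[0,0,0],0],[0,[0,0,0],0],[0,[0,0,0],0]]' | head -1; done; python3 - <<'E'
from station import r
from h import *
d=r.capture("side")["color"]
a=cv2.resize(d[60:260,220:440],None,fx=2.5,fy=2.5)
b=cv2.imread("pics/side9.png"); print("max diff",cv2.absdiff(cv2.GaussianBlur(a,(9,9),0),cv2.GaussianBlur(b,(9,9),0)).max())
cv2.imwrite("pics/side10.png",cv2.resize(d[100:360,240:460],None,fx=2.3,fy=2.3))
E
```

```text
time: 9.18
time: 9.85
time: 10.52
max diff 10
```

View pics/side10.png

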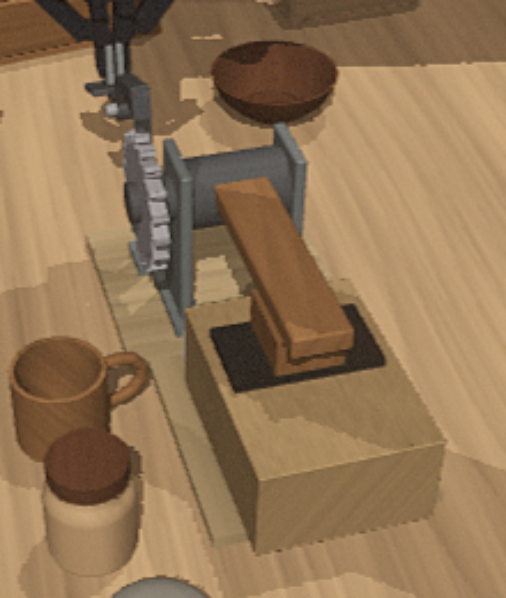

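The pad lies flat on the carton and has stopped moving. Next I release the pawl by going straight up.

```bash
python3 -m jog '[[0,[0,0,-6],0],[0,[0,0,-12],0],[0,[0,0,-18],0],[0,[0,0,-28],0],[0,[0,0,-60],0],[0,[0,0,-100],0],[0,[0,0,-140],0],[0,[0,0,-140],0]]'; python3 -m jog '[[0,[0,0,0],0],[0,[0,0,0],0],[0,[0,0,0],0],[0,[0,0,0],0]]'; python3 - <<'E'
from station import r
from h import *
d=r.capture("side"); cv2.imwrite("pics/side11.png",cv2.resize(d["color"][100:400,240:460],None,fx=2,fy=2))
c=r.capture("top"); cv2.imwrite("pics/top11.png",c["color"])
b=cv2.imread("pics/top0.png"); 
for n,(x0,y0,x1,y1) in dict(stone=(195,195,250,250),jar=(255,178,298,226),cup=(315,175,362,240)).items():
  print(n,cv2.absdiff(cv2.GaussianBlur(b,(9,9),0),cv2.GaussianBlur(c["color"],(9,9),0))[y0:y1,x0:x1].mean())
E
```

```text
time: 11.23
ee_pos: [0.5744, -0.241, 0.3278]
orientation: [3.132, -0.008, 0.032]
ft_force: [0.1, -0.7, 1.7]
gripper_width: 0.0001
time: 11.57
ee_pos: [0.5738, -0.2407, 0.3261]
orientation: [3.134, -0.006, 0.032]
ft_force: [-0.1, 0.6, -0.5]
gripper_width: 0.0
stone 11.486611570247934
jar 4.798934108527132
cup 5.802182214948172
```

View pics/side11.png

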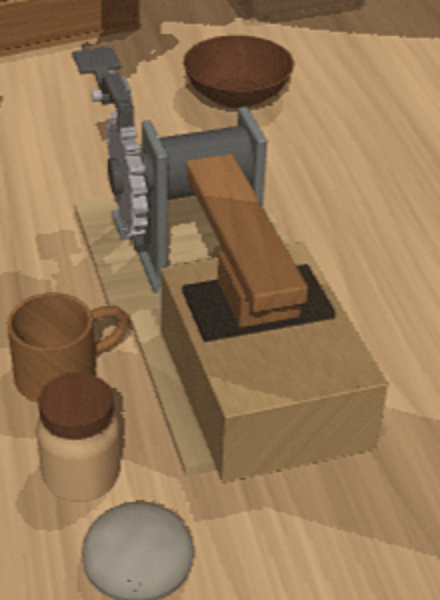

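View pics/top11.png

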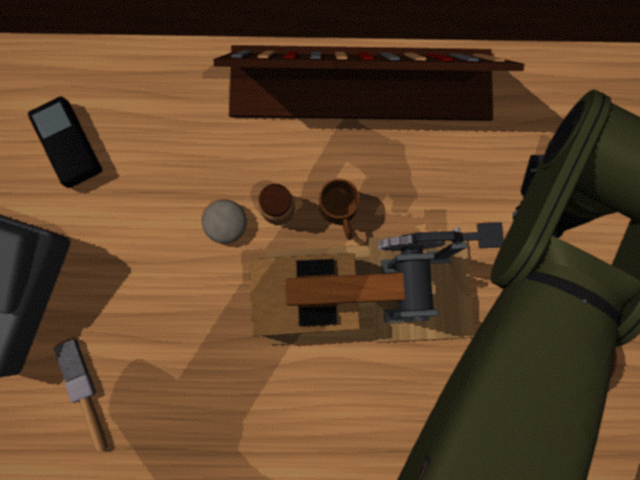

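```bash
python3 - <<'E'
from station import r
print(r.close_job())
E
```

```text
the job is handed in; nothing more can be done
None
```

The job is done and handed in at about 11.7 s, well under the 58 s limit. I pushed the carton with both fingers until it tipped flat onto the bed. Then I pressed the thumb plate about 13 mm and held it for about 4 s while the arm sank, and released it straight upward.

- **Arm and carton:** two side views 2 s apart showed no movement of the arm. After release, the pad lay flat on the carton. I estimate the carton overhangs the bed edge by 10 to 20 mm, from rough corner picks; about 10 mm was expected.
- **Pawl:** its thumb plate was back at its starting place in the top view, about pixel (490, 235), so the pawl is down in the wheel again.
- **Mug, jar and stone:** by eye all three were where they started. My image-difference check was not clean, reading 5 to 11 grey levels with the stone highest. I put that down to the robot's changed shadow, since the stone still sat at about (224, 221).
- **Forces:** readings at the end of each move stayed at a few N, and the gripper ended about 140 mm above the plate, touching nothing.

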